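# Clamp a light sensor in its bench cradle

## Task

Slide the stainless tube sensor along its two rails until its end sits squarely against the upright end plate next to the bridge. Then screw the clamp down onto it: turn the T-handle on top of the bridge clockwise (seen from above) until it stops tight. Leave the handle tight and the sensor home, and do not disturb the other things on the bench.

Things in the scene. Friction and masses are not known exactly. Their poses are not given: they have to be found in the camera images.
- cradle: Bench cradle fixed to the worktop: aluminium base plate 100 (x) by 420 (y) by 12 mm with two steel rails (12 mm rods, 36 mm apart, tops 28 mm above the worktop) along its y axis; an upright end plate closes the +y end, the other end is open. Origin on the worktop, 180 mm from the end plate's face; z up; turned by up to 17 degrees either way
- end_plate (a point): Point on the end plate's face that the sensor must meet, at the height of the sensor's axis (45 mm above the worktop); cradle axes. The plate is 84 mm wide and its top is 78 mm high. A fixed bridge (100 mm across the rails, 34 mm along them, beam 85 to 103 mm above the worktop) spans the rails 85 mm before it
- sensor: Stainless tube sensor, 47 mm diameter, 245 mm long over its narrower connector stub, which points to the open end of the rails; push on that end, 0.43 to 0.81 kg, lying loose in the groove between the rails, its end 60 to 120 mm short of the end plate. Its x axis runs along the tube; origin on the tube's skin, half-way along
- sensor_mid (a point): Centre of the sensor, on its axis, half-way along, about 45 mm above the worktop. With the sensor home it lies 122.5 mm from the end plate. Sliding it takes about 3 to 8 N
- handle_hub (a point): On the vertical axis of the clamp screw, at the height of the T-handle's bar (148 mm above the worktop at screw = 0, 136 mm when tight; 10 mm a turn). The hub is 26 mm across and reaches 8 mm above the bar's axis. Its x axis runs along the bar towards handle_ball
- handle_ball (a point): Centre of one of the two ball ends of the T-handle (18 mm balls, each 62 mm from the screw axis, opposite one another; bar 10 mm thick). Free height between bar and bridge: 40 mm at screw = 0, 28 mm when tight. A fingertip can push the bar round: it takes 3 to 4 N at 42 mm from the axis and stays where it is left
- screw (a joint): Turn of the T-handle, rad: grows as it is turned clockwise seen from above, starts between 0 and 2.5, and stops hard at 7.5, where it is tight. The bar lies along the cradle's x axis at 0
- pad: Black round pad, 28 mm across and 8 mm thick, on the foot of the clamp screw under the bridge, sprung by about 3 N per mm; origin at the centre of its lower face. It hangs 4 to 8 mm above the sensor's top at the start, meets the sensor at about screw = 5 and presses it with some 18 N when tight
- marker_pen: Bystander, to be left alone: marker pen lying down, 135 mm long; origin at the centre of its underside
- blue_vial: Bystander, to be left alone: small glass vial standing, 34 mm across, 58 mm high; origin at the centre of its underside

How it is judged (in metres and radians):
On the way, in this order (a step that is already met when the one before it is completed fails the run):
1. the sensor lies against the end plate (y of sensor_mid in the frame of cradle above 0.054 m), for 0.2 s.
2. the screw is tight and its pad presses the sensor (value of joint screw above 7.35 rad and contact force between pad and sensor above 8 N and y of sensor_mid in the frame of cradle above 0.054 m), for 0.2 s.
At the end, for the whole second after the job is handed in: The sensor lies in the rails (within 5 mm sideways, 0.05 rad) with its end within 3.5 mm of the end plate, the screw stands within 0.15 rad of its stop, the pad presses the sensor with more than 8 N, and all is at rest (all of step 2 and x of sensor_mid in the frame of cradle between -0.005 and 0.005 m and z of sensor_mid in the frame of cradle below 0.05 m and angle between the x axis of sensor and the y axis of cradle, either way round below 0.05 rad and linear speed of sensor below 0.01 m/s); the robot touches nothing.
It fails at once if a bystander is moved by more than 30 mm (distance of any of marker_pen, blue_vial from where it was at the start of the episode above 0.03 m).
It also fails if it takes over 58 s, if anything falls off the work surface, if the arm or the gripper's body presses on something with over 40 N, if the wrist force passes 120 N, or if a joint passes its speed limit or range.

## Robot

A 6-joint arm with a two-finger parallel gripper is mounted at the origin on a cart in front of the work surface, level with it; the furniture and walls round the work are solid. World frame = base frame: x ahead of the robot, y to its left, z up, the work surface at z = 0. Lengths are in mm, angles in rad, forces in N, time in s.
With the tool pointing down it reaches from about 350 to 875 mm from the base axis. Payload 15.5 kg.
Tool frame: the origin (TCP) lies at the very end of the fingers, on their centre line; the grasp point (between the pads) lies bot.pinch_z behind it (bot.pinch_z is the distance from the TCP to the grasp point, in mm); z points along the fingers, y is the line along which they close (so a half turn about z gives the same grasp; the last joint's range is limited). The gripper opens to 85 mm and grips with 20 to 120 N. Pads are 22 mm wide; open, the fingers measure 114 mm over their backs; the gripper's body (76 mm by 85 mm) begins 54 mm behind the grasp point. The pads swing forward as they close: fully open they stand 13 mm farther back than shut.
Start: joints at [-1.371, 0.494, 1.345, -0, 1.302, -0.096], TCP at [181.594, -598.039, 231.277] pointing down, gripper open.
Joint ranges: [-2.91, 2.91], [-0.82, 2.16], [0.22, 2.67], [-1.22, 4.37], [0.12, 2.79], [-3.08, 3.08]. Speed limits (rad/s): [1.89, 1.89, 2.57, 3.01, 3.01, 3.01].

## Interface

Orientations are given as a unit quaternion [w, x, y, z].
In Python, from cell import bot gives the robot as it stands. The module is installed in compiled form; this text tells all that it offers.
- The arm moves only by the tool servo_tool, never from a script. Its argument "series" is a list of rows, each a list of 4 numbers: the shift along the tool's x, y, z in mm, then the turn about the tool's z in units of 6 degrees (1.0 is 6 degrees). In form: [[tx, ty, tz, turn], ...]. A call has 1 to 8 rows; each row shifts and turns the commanded pose from where the row before left it, along the tool's axes as they then stand; what a row does not reach is not made up. A row lasts 1/12 s, in which the tool goes at most 41.7 mm and 7.16 degrees, less where a joint would pass 70% of its speed; a pose out of reach is approached as far as the arm can. A call is refused whole if a number of a shift passes 41.7 or a number of a turn 1, either way. A call with a gripper value outside its range is refused whole. "hand" is the opening in per cent of the stroke, from 0 (shut) to 100 (fully open), set as the call begins (left out, the last holds). The fingers move at their own pace and stop on an object; "force" is the grip in N (left out, the last holds). Time passes only in rows, so rows that do not move let the fingers close. It gives the time, the measured TCP pose, the force, the opening and the grip force at its end, in the units of the state.
- bot.get_state(): the state, without advancing time (a new reading comes with each control period).
- bot.snapshot(name): name is "side" or "top"; returns a dict with "img" (480x640x3 uint8, red, green, blue), "vfov" (degrees; the focal length in pixels is half the picture's height over the tangent of half this angle, whatever the lens; pixels are square), "cx", "cy" (the principal point, pixels), "D" ([k1, k2, p1, p2, k3] as OpenCV has them; the pictures are not rectified), "origin" and "rotation" of the camera in the world. Camera axes: x right, y up, looking along -z (the intrinsics and any distortion apply to the point x, -y, -z); pixel columns grow to the right and rows downward; lengths in mm; the calibration is good to about 2 mm. A picture is of the moment at which its call begins. There is no depth.
- bot.close_job(): hands the job in; it is judged then, once.
Trained networks look in a picture, given as the dict that the camera call returned (one of the last four; its "shot" number tells which), for a name from the list of things; names that differ only in an ending like _2 or _b are one class to them, and where a whole thing is asked for, a point or a joint stands for the part that bears it (a point fixed in the world has none). Each returns a list of dicts, best first, with "confidence" (0 to 1); they miss things now and then, are a little off and sometimes report something else, mostly with a low value. They report only what shows in the picture. A call takes as long as a camera call.
- bot.silhouettes(target, picture): "region" (480x640 bool, what is visible of it) and "extent" ([left, top, width, height] in pixels, round what is visible of it).
- bot.landmark_of(target, picture): "point" ([column, row] in pixels: a listed point, or the origin of a listed thing).
The state is a dict: "t": time; "q": joint angles; "joint_velocities": joint speeds; "joint_torque": joint torques, N m; "position": TCP position; "orientation": TCP orientation; "ft_force": force on the tool from outside, world axes, zero at the start; "torque": the same for the moment, N m; "gripper_width": opening from 0.0 (shut) to 1.0 (fully open); "gripper_force": force on a finger pad.
Only numpy, scipy, OpenCV 4.12 (cv2) and the standard library are available. Lean on these libraries where they do the work, as an engineer would, in place of code of your own. Each camera call takes 0.05 s, during which the arm holds its last target. There are 200 camera calls.

## Working session

There is one attempt and no reset: what is moved stays moved. The work goes in short steps, Python scripts to look and compute and a tool call to move; the robot and the scene stay as the last step left them, time stands still between calls to the robot, and variables do not carry over. Pictures are saved under pics/ and viewed, at most 10 in all, crops included, and the job is handed in when it is done.

Besides the shell and the picture viewer there is one more tool, called by a JSON object that holds its "name" and its "arguments". servo_tool: Moves the arm, as the interface text tells. Its arguments: {"type":"object","properties":{"series":{"type":"array"},"hand":{"type":"number"},"force":{"type":"number"}},"required":["series"]}

```bash
mkdir -p pics
cat > h.py <<'E'
import numpy as np, cv2
from cell import bot
def ray(s,p):
    f=240/np.tan(np.radians(s["vfov"])/2);K=np.array([[f,0,s["cx"]],[0,f,s["cy"]],[0,0,1.]])
    u=cv2.undistortPoints(np.array([[p]],float),K,np.array(s["D"],float))[0,0]
    d=np.array(s["rotation"]).reshape(3,3)@np.array([u[0],-u[1],-1.]);return np.array(s["origin"],float),d
def atz(s,p,z):
    o,d=ray(s,p);return o+d*(z-o[2])/d[2]
def tri(a,p,b,q):
    o1,d1=ray(a,p);o2,d2=ray(b,q);d1/=np.linalg.norm(d1);d2/=np.linalg.norm(d2)
    t=np.linalg.lstsq(np.c_[d1,-d2],o2-o1,rcond=None)[0];x,y=o1+d1*t[0],o2+d2*t[1]
    return (x+y)/2,np.linalg.norm(x-y)
E
python3 - <<'E'
from h import *
np.set_printoptions(precision=1,suppress=True)
S={n:bot.snapshot(n) for n in("top","side")}
for n,s in S.items():
    cv2.imwrite(f"pics/{n}0.png",s["img"][:,:,::-1]); print(n,s["origin"],s["vfov"])
for t in["cradle","end_plate","sensor","sensor_mid","handle_hub","handle_ball","pad","marker_pen","blue_vial"]:
    L={n:bot.landmark_of(t,s) for n,s in S.items()}
    for n in L: print(t,n,[(np.array(d["point"]),round(d["confidence"],2)) for d in L[n][:3]])
    if L["top"] and L["side"]: print("   tri",*tri(S["top"],L["top"][0]["point"],S["side"],L["side"][0]["point"]))
print(bot.get_state(),bot.pinch_z)
E
```

```text
top [ 344.7   70.  1107.2] 42.651208608316594
side [ 405.9 -682.3  487.1] 53.39753701205851
cradle top [(array([404.6, 237.4]), 0.56)]
cradle side [(array([340.4, 339.5]), 0.86), (array([349.5, 331. ]), 0.42)]Traceback (most recent call last):
  File "<stdin>", line 9, in <module>
  File "h.py", line 10, in tri
    o1,d1=ray(a,p);o2,d2=ray(b,q);d1/=np.linalg.norm(d1);d2/=np.linalg.norm(d2)
          ~~~^^^^^
  File "h.py", line 6, in ray
    d=np.array(s["rotation"]).reshape(3,3)@np.array([u[0],-u[1],-1.]);return np.array(s["origin"],float),d
      ~~~~~~~~~~~~~~~~~~~~~~~~~~~~~~~^^^^^
ValueError: cannot reshape array of size 4 into shape (3,3)
```

Rotation is a quaternion (w,x,y,z).

```bash
sed -i 's/np.array(s\["rotation"\]).reshape(3,3)@/Rotation.from_quat(np.roll(s["rotation"],-1)).as_matrix()@/; 1a from scipy.spatial.transform import Rotation' h.py
cat > m.py <<'E'
from h import *
import sys
np.set_printoptions(precision=1,suppress=True)
S={n:bot.snapshot(n) for n in("top","side")}
for n,s in S.items(): cv2.imwrite(f"pics/{n}{sys.argv[1]}.png",s["img"][:,:,::-1])
for t in sys.argv[2:]:
    L={n:bot.landmark_of(t,s) for n,s in S.items()}
    print(t,{n:[(np.array(d["point"]),round(d["confidence"],2)) for d in L[n][:3]] for n in L})
    if L["top"] and L["side"]: print("   tri",*tri(S["top"],L["top"][0]["point"],S["side"],L["side"][0]["point"]))
st=bot.get_state();print(st["t"],np.array(st["position"]),np.round(st["orientation"],3),st["gripper_width"],bot.pinch_z)
E
python3 m.py 1 cradle end_plate sensor sensor_mid handle_hub handle_ball pad marker_pen blue_vial
```

```text
cradle {'top': [(array([405.5, 236. ]), 0.69)], 'side': []}
end_plate {'top': [(array([310.2, 249.9]), 0.73)], 'side': [(array([303.3, 265. ]), 0.9)]}
   tri [524.3  99.9  51.7] 7.494271805601764
sensor {'top': [(array([429.3, 234.6]), 0.96)], 'side': [(array([352.5, 345.5]), 0.67)]}
   tri [ 562.5 -114.6   20.7] 10.165231944835629
sensor_mid {'top': [(array([433.3, 230.8]), 0.86), (array([429.8, 230.9]), 0.66)], 'side': [(array([350.6, 334.2]), 0.59), (array([376.9, 304.1]), 0.4)]}
   tri [ 561.5 -117.3   45.2] 3.7911509405076838
handle_hub {'top': [(array([359.8, 232.7]), 0.96)], 'side': [(array([315.3, 238.4]), 0.72), (array([309.2, 255.4]), 0.71)]}
   tri [535.5  18.8 144.8] 2.567163777611038
handle_ball {'top': [(array([401.3, 244.8]), 0.6)], 'side': [(array([310.9, 253.9]), 0.76)]}
   tri [515.9 -46.9 151.4] 2.805326247076171
pad {'top': [(array([398.8, 241.2]), 0.7), (array([476.4, 290.4]), 0.57), (array([362.3, 227.6]), 0.24)], 'side': [(array([348. , 332.3]), 0.53), (array([318.3, 276.6]), 0.48)]}
   tri [560.7 -61.9   5.3] 27.00046004843035
marker_pen {'top': [(array([476.6, 288.9]), 0.71)], 'side': []}
blue_vial {'top': [(array([356.6, 185.7]), 0.75), (array([476.6, 288.7]), 0.73), (array([431.6, 231. ]), 0.27)], 'side': []}
1.2 [ 181.6 -598.   231.3] [-0.   1.   0.1  0. ] 0.998205665120198 18.700000000000003
```

View pics/top0.png

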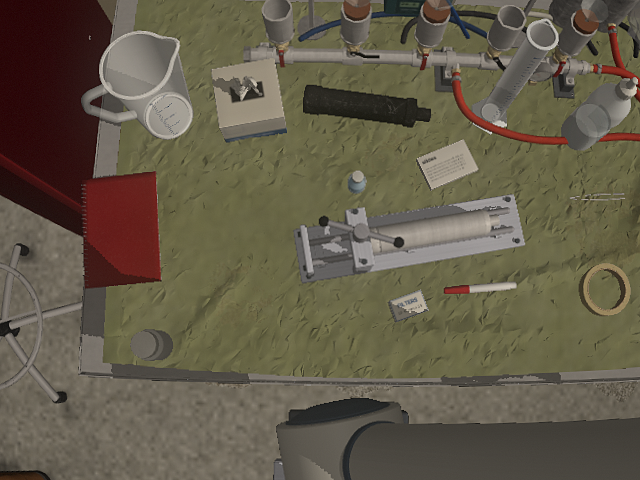

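View pics/side0.png

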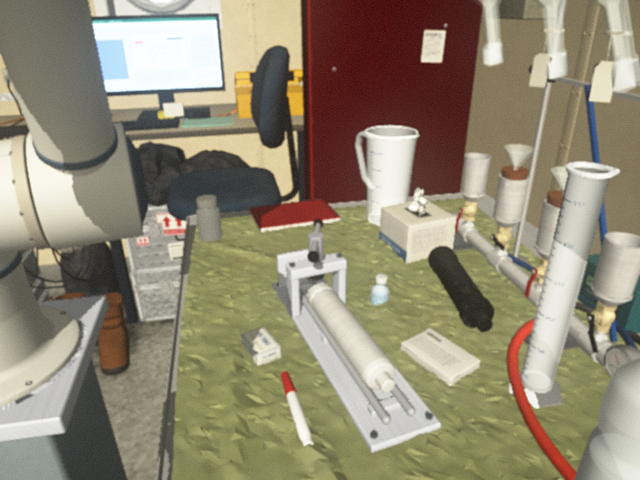

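The top view shows the cradle running across the picture: end plate near (305,252), bridge and hub at (360,232), balls at (323,221) and (399,242), and the open end of the base at (514,196) to (524,243). The vial is at (357,182) and the pen at (480,288). In the side view, the stub faces the camera at (388,383).

Run:
```python
from h import *
np.set_printoptions(precision=3,suppress=True)
s=bot.snapshot("top"); b=bot.snapshot("side")
c=[atz(s,p,12)[:2] for p in [(514,196),(524,243),(296,228),(302,281)]]
print("corners",c)
L=cv2.fitLine(np.argwhere(bot.silhouettes("sensor",s)[0]["region"])[:,::-1].astype(np.float32),cv2.DIST_L2,0,.01,.01).ravel()
a,d=[atz(s,L[2:]+k*L[:2],50)[:2] for k in(-40,40)];print("tube line",a,d,"yaw",np.arctan2(-(a-d)[0],(a-d)[1]))
for p,z in [((323,221),145),((399,242),145),((360,231.5),152)]: print("handle",atz(s,p,z))
for i,j in((1,3),(0,2)): e=c[j]-c[i]; print("yaw edge",np.arctan2(-e[0],e[1]),np.linalg.norm(e))
x,y,w,h=bot.silhouettes("sensor",s)[0]["extent"];print("ext",x,y,w,h, "stub end",atz(s,(x+w,y+h*.3),45))
st=bot.get_state();print(Rotation.from_quat(np.roll(st["orientation"],-1)).as_matrix(),st["ft_force"],st["t"])
for t in("blue_vial","marker_pen"):
  for d in bot.landmark_of(t,s): print(t,atz(s,d["point"],0),d["confidence"])
```

```text
corners [array([ 635.845, -278.752]), array([ 546.322, -294.13 ]), array([567.058, 127.989]), array([470.42 , 114.767])]
tube line [548.644 -50.471] [ 573.883 -192.682] yaw 0.17565175244913378
handle [552.224  78.022 145.   ]
handle [520.126 -43.835 145.   ]
handle [534.722  19.018 152.   ]
yaw edge 0.18353746901743104 415.8825406436266
yaw edge 0.1675337328950022 412.5165440006844
ext 369.3 207.6 129.7 42.1 stub end [ 581.208 -237.917   45.   ]
[[ 0.957  0.29  -0.   ]
 [ 0.29  -0.957  0.   ]
 [-0.    -0.    -1.   ]] [-0.762  0.356 -0.648] 1.4
blue_vial [652.408  17.02    0.   ] 0.68
blue_vial [524.449 105.717   0.   ] 0.33
blue_vial [ 460.694 -210.695    0.   ] 0.2
marker_pen [ 461.943 -205.254    0.   ] 0.96
marker_pen [ 566.876 -118.825    0.   ] 0.23
```

{"name": "servo_tool", "arguments": {"series": [[0,0,0,1],[0,0,0,0.13],[33,-17,0,0],[33,-17,0,0],[33,-17,0,0],[33,-17,0,0],[33,-17,0,0],[33,-17,0,0]], "hand": 0}}

```text
t: 2.17
position: [359.8, -461.6, 231.4]
orientation: [0.0, 0.996, 0.089, 0.0]
ft_force: [1.7, 0.3, 0.7]
gripper_width: 0.003
gripper_force: 0.0
```

{"name": "servo_tool", "arguments": {"series": [[33,-17,0,0],[33,-17,0,0],[33,-17,0,0],[33,-17,0,0],[33,-17,0,0],[33,-17,0,0],[33,-17,0,0],[0,0,0,0]]}}

```text
t: 2.83
position: [569.5, -301.0, 231.2]
orientation: [-0.0, 0.996, 0.091, 0.001]
ft_force: [-0.6, 2.1, -0.9]
gripper_width: -0.001
gripper_force: 0.0
```

{"name": "servo_tool", "arguments": {"series": [[23,0,20,0],[0,0,36,0],[0,0,36,0],[0,0,36,0],[0,0,36,0],[0,0,20,0],[0,0,10,0],[0,0,0,0]]}}

```text
t: 3.5
position: [586.8, -300.6, 35.2]
orientation: [-0.001, 0.996, 0.089, -0.001]
ft_force: [-0.8, -0.3, -0.2]
gripper_width: -0.001
gripper_force: 0.0
```

```bash
python3 m.py 2
```

```text
3.6 [ 588.4 -301.5   38.4] [0.  1.  0.1 0. ] 0.0012316693951636393 18.700000000000003
```

View pics/side2.png

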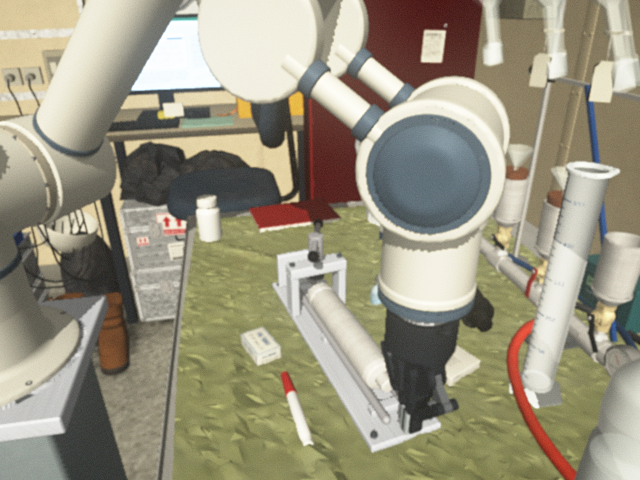

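The side view shows the shut fingers, at about (410,410), just beyond the stub end (385,385) and in line with the groove. Now I'll push.

{"name": "servo_tool", "arguments": {"series": [[4,-12,0,0],[0,-12,0,0],[0,-12,0,0],[0,-8,0,0],[0,-8,0,0],[0,-8,0,0],[0,-8,0,0],[0,-8,0,0]]}}

```text
t: 4.27
position: [578.8, -225.6, 37.9]
orientation: [0.001, 0.996, 0.088, 0.001]
ft_force: [-0.4, -7.1, 4.5]
gripper_width: -0.004
gripper_force: 3.1
```

{"name": "servo_tool", "arguments": {"series": [[0,-8,0,0],[0,-8,0,0],[0,-8,0,0],[0,-8,0,0],[0,-8,0,0],[0,-8,0,0],[0,-5,0,0],[0,-3,0,0]]}}

```text
t: 4.93
position: [568.8, -170.3, 37.8]
orientation: [0.001, 0.996, 0.088, 0.001]
ft_force: [0.1, -5.2, 4.5]
gripper_width: 0.004
gripper_force: 3.3
```

{"name": "servo_tool", "arguments": {"series": [[0,-4,0,0],[0,-3,0,0],[0,-2,0,0],[0,-2,0,0],[0,-1,0,0],[0,-1,0,0],[0,0,0,0]]}}

```text
t: 5.52
position: [566.7, -157.9, 37.7]
orientation: [0.0, 0.996, 0.088, 0.001]
ft_force: [-0.5, -4.5, 3.2]
gripper_width: -0.002
gripper_force: 2.3
```

{"name": "servo_tool", "arguments": {"series": [[0,-2,0,0],[0,-1,0,0],[0,-1,0,0],[0,0,0,0]]}}

```text
t: 5.85
position: [566.0, -154.2, 37.7]
orientation: [0.001, 0.996, 0.088, 0.001]
ft_force: [0.9, -6.6, 2.5]
gripper_width: -0.001
gripper_force: 3.2
```

{"name": "servo_tool", "arguments": {"series": [[0,-1,0,0],[0,-1,0,0],[0,-1,0,0],[0,0,0,0]]}}

```text
t: 6.18
position: [566.5, -153.8, 38.1]
orientation: [0.003, 0.996, 0.088, 0.001]
ft_force: [-1.2, -30.2, 1.8]
gripper_width: -0.0
gripper_force: 14.8
```

The force rose to 30 N with no further motion, and the position matches the predicted home, so the sensor is against the plate. I'll back off and lift.

{"name": "servo_tool", "arguments": {"series": [[0,4,0,0],[0,15,0,0],[0,20,0,0],[0,0,-40,0],[0,0,-40,0],[0,0,-40,0],[0,0,-40,0],[0,0,0,0]], "hand": 100}}

```text
t: 6.85
position: [574.8, -190.1, 205.0]
orientation: [0.002, 0.996, 0.088, 0.005]
ft_force: [2.1, -1.0, 1.7]
gripper_width: 1.001
gripper_force: 0.0
```

```bash
python3 m.py 3 sensor_mid handle_hub end_plate; python3 -c "
from cell import bot;s=bot.get_state();print(s['q'],s['orientation'])"
```

```text
sensor_mid {'top': [(array([381.4, 241.8]), 0.92)], 'side': [(array([324.6, 300.8]), 0.85)]}
   tri [540.2 -24.5  48.7] 5.326185193896083
handle_hub {'top': [(array([360.8, 231.8]), 0.78)], 'side': [(array([315.4, 238.2]), 0.55)]}
   tri [536.1  17.4 146. ] 1.211966928327564
end_plate {'top': [(array([360.2, 230.3]), 0.7), (array([377.7, 238.4]), 0.37)], 'side': [(array([300.3, 263.9]), 0.93), (array([339.9, 344.3]), 0.46)]}
   tri [527.8  17.  104.2] 36.1623929392799
7.25 [ 571.3 -188.9  196. ] [-0.   1.   0.1 -0. ] 1.0004367837603185 18.700000000000003
[-4.18476268e-01  4.96985130e-01  1.44682711e+00  4.35356242e-05
  1.20003975e+00  9.75814593e-01] [-5.65980310e-04  9.96108316e-01  8.81302819e-02 -9.77865319e-04]
```

View pics/top3.png

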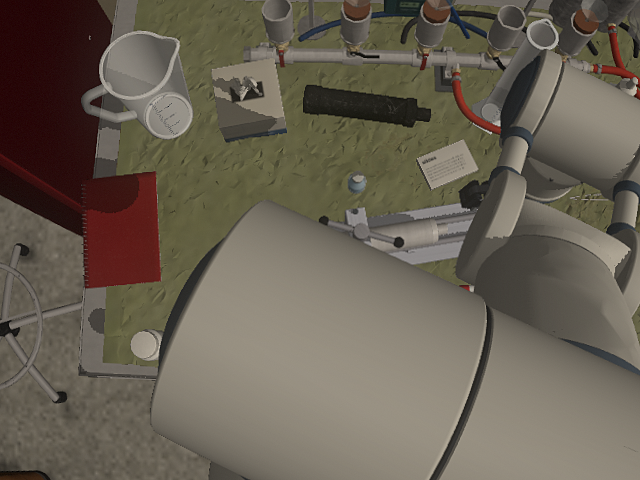

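The top view shows the sensor moved under the bridge, with its stub near (437,233). The handle is unchanged at (323,221) and (399,242), and the vial is untouched. I'll move over the hub, then wind the wrist back 245° so that the whole tightening turn fits in one grasp.

{"name": "servo_tool", "arguments": {"series": [[1,-35,0,0],[0,-35,0,0],[0,-35,0,0],[0,-35,0,0],[0,-35,0,0],[0,-35,0,0],[0,0,0,-1],[0,0,0,-1]]}}

```text
t: 7.92
position: [535.2, 19.7, 196.7]
orientation: [-0.0, 0.981, 0.195, -0.001]
ft_force: [1.1, -0.5, 0.0]
gripper_width: 0.999
gripper_force: 0.0
```

{"name": "servo_tool", "arguments": {"series": [[0,0,0,-1],[0,0,0,-1],[0,0,0,-1],[0,0,0,-1],[0,0,0,-1],[0,0,0,-1],[0,0,0,-1],[0,0,0,-1]]}}

```text
t: 8.58
position: [535.7, 17.8, 196.6]
orientation: [-0.0, 0.817, 0.576, -0.0]
ft_force: [0.2, 0.4, -0.2]
gripper_width: 0.999
gripper_force: 0.0
```

{"name": "servo_tool", "arguments": {"series": [[0,0,0,-1],[0,0,0,-1],[0,0,0,-1],[0,0,0,-1],[0,0,0,-1],[0,0,0,-1],[0,0,0,-1],[0,0,0,-1]]}}

```text
t: 9.25
position: [535.7, 17.8, 196.6]
orientation: [-0.001, 0.512, 0.859, -0.0]
ft_force: [0.3, 0.2, -0.5]
gripper_width: 1.005
gripper_force: 0.0
```

{"name": "servo_tool", "arguments": {"series": [[0,0,0,-1],[0,0,0,-1],[0,0,0,-1],[0,0,0,-1],[0,0,0,-1],[0,0,0,-1],[0,0,0,-1],[0,0,0,-1]]}}

```text
t: 9.92
position: [535.7, 17.8, 196.6]
orientation: [-0.001, 0.118, 0.993, -0.0]
ft_force: [-0.2, 0.3, 0.2]
gripper_width: 0.996
gripper_force: 0.0
```

{"name": "servo_tool", "arguments": {"series": [[0,0,0,-1],[0,0,0,-1],[0,0,0,-1],[0,0,0,-1],[0,0,0,-1],[0,0,0,-1],[0,0,0,-1],[0,0,0,-1]]}}

```text
t: 10.58
position: [535.7, 17.8, 196.6]
orientation: [-0.001, -0.296, 0.955, 0.0]
ft_force: [-0.5, -0.5, -0.3]
gripper_width: 1.002
gripper_force: 0.0
```

{"name": "servo_tool", "arguments": {"series": [[0,0,0,-1],[0,0,0,-1],[0,0,0,-1],[0,0,0,-1],[0,0,0,-1],[0,0,0,-1],[0,0,0,-0.9],[0,0,0,0]]}}

```text
t: 11.25
position: [535.7, 17.8, 196.6]
orientation: [-0.0, -0.614, 0.789, 0.0]
ft_force: [-0.2, -1.1, 0.2]
gripper_width: 0.999
gripper_force: 0.0
```

```bash
python3 m.py 4 handle_hub; python3 -c "
from h import *
P=[];A=[]
for _ in range(4):
  bot.snapshot('side');s=bot.get_state();P.append(s['position']);A.append(s['q'])
R=Rotation.from_quat(np.roll(s['orientation'],-1)).as_matrix();p=np.mean(P,0)
print(p,np.mean(A,0),np.degrees(np.arctan2(R[1,0],R[0,0])),R)
print('to hub in tool',R.T@(np.array([536,18,130])-p))"
```

```text
handle_hub {'top': [(array([361.4, 229.8]), 0.6)], 'side': [(array([316.3, 237. ]), 0.77), (array([325.6, 302.3]), 0.52)]}
   tri [538.1  16.6 148.5] 0.1445894554446714
11.45 [535.9  17.7 197. ] [-0.  -0.6  0.8  0. ] 0.998703557097458 18.700000000000003
[535.94882012  17.74122784 197.17777294] [-7.82860921e-02  4.08033565e-01  1.60790076e+00  4.57587088e-06
  1.12586252e+00 -2.96527609e+00] -104.55293997056835 [[-2.51274443e-01 -9.67915882e-01 -1.96422790e-05]
 [-9.67915882e-01  2.51274443e-01 -8.35976635e-06]
 [ 1.30271533e-05  1.69114781e-05 -1.00000000e+00]]
to hub in tool [-2.64205013e-01  1.43489342e-02  6.71777698e+01]
```

View pics/side4.png

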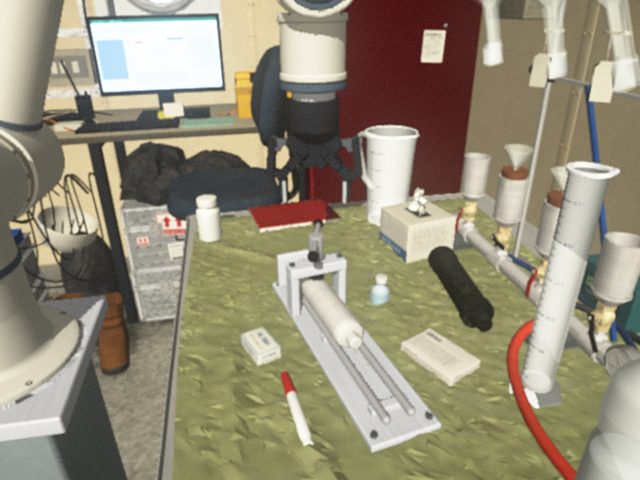

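The side view shows the sensor home, its stub at (350,340), and the open gripper centred above the handle at (316,150). I'll lower it over the hub and grip.

{"name": "servo_tool", "arguments": {"series": [[0,0,20,0],[0,0,20,0],[0,0,14,0],[0,0,10,0],[0,0,10,0],[0,0,0,0]]}}

```text
t: 12.15
position: [535.3, 17.8, 121.8]
orientation: [-0.001, -0.612, 0.791, 0.001]
ft_force: [-0.3, -0.2, -0.7]
gripper_width: 0.997
gripper_force: 0.0
```

{"name": "servo_tool", "arguments": {"series": [[0,0,0,0],[0,0,0,0],[0,0,0,0],[0,0,0,0],[0,0,0,0],[0,0,0,0],[0,0,0,0],[0,0,0,0]], "hand": 0, "force": 50}}

```text
t: 12.82
position: [536.5, 17.7, 123.9]
orientation: [0.0, -0.612, 0.791, -0.0]
ft_force: [-0.2, 0.4, 6.8]
gripper_width: 0.286
gripper_force: 48.6
```

The opening is about 24–26 mm, which matches the hub. Turning clockwise and following the 10 mm/turn descent.

{"name": "servo_tool", "arguments": {"series": [[0,0,0.17,1],[0,0,0.17,1],[0,0,0.17,1],[0,0,0.17,1],[0,0,0.17,1],[0,0,0.17,1],[0,0,0.17,1],[0,0,0.17,1]]}}

```text
t: 13.48
position: [536.7, 17.5, 122.6]
orientation: [0.001, -0.235, 0.972, -0.0]
ft_force: [1.7, -1.9, 4.8]
gripper_width: 0.288
gripper_force: 48.7
```

```bash
python3 m.py 5 sensor_mid; python3 -c "
from cell import bot;s=bot.get_state();print(s['torque'],s['ft_force'],s['q'])"
```

```text
sensor_mid {'top': [(array([380.1, 240.2]), 0.84)], 'side': [(array([325.4, 300.9]), 0.86)]}
   tri [542.7 -22.3  46.9] 4.0180327477034625
13.6833 [536.7  17.5 122.6] [ 0.  -0.2  1.  -0. ] 0.2900862758968055 18.700000000000003
[-0.32588438 -0.10892359 -0.05654783] [-0.01874891 -1.21630636  5.61656004] [-7.84722093e-02  5.07486912e-01  1.68735510e+00 -2.41032438e-04
  9.44915173e-01 -2.12882849e+00]
```

View pics/side5.png

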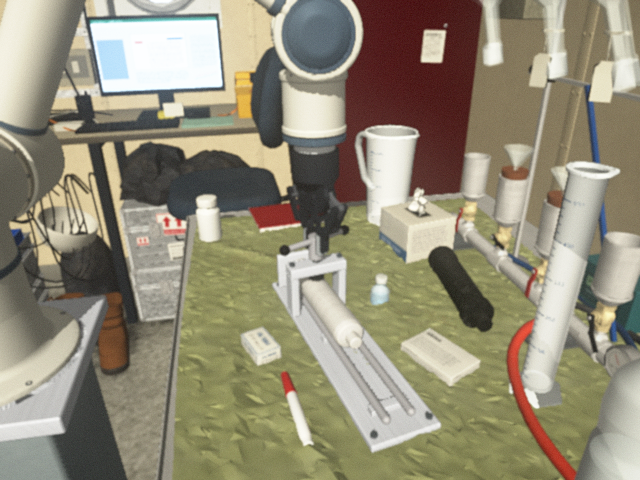

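The handle turns with the gripper: one ball is now at (284,250), away from the camera axis. The sensor is still home. Continuing.

{"name": "servo_tool", "arguments": {"series": [[0,0,0.17,1],[0,0,0.17,1],[0,0,0.17,1],[0,0,0.17,1],[0,0,0.17,1],[0,0,0.17,1],[0,0,0.17,1],[0,0,0.17,1]]}}

```text
t: 14.35
position: [536.7, 17.3, 121.2]
orientation: [0.001, 0.18, 0.984, -0.0]
ft_force: [0.2, -4.0, 5.7]
gripper_width: 0.293
gripper_force: 48.8
```

{"name": "servo_tool", "arguments": {"series": [[0,0,0.17,1],[0,0,0.17,1],[0,0,0.17,1],[0,0,0.17,1],[0,0,0.17,1],[0,0,0.17,1],[0,0,0.17,1],[0,0,0.17,1]]}}

```text
t: 15.02
position: [536.5, 17.2, 119.9]
orientation: [0.001, 0.565, 0.825, -0.0]
ft_force: [-1.0, -5.2, 7.2]
gripper_width: 0.288
gripper_force: 48.9
```

{"name": "servo_tool", "arguments": {"series": [[0,0,0.17,1],[0,0,0.17,1],[0,0,0.17,1],[0,0,0.17,1],[0,0,0.17,1],[0,0,0.17,1],[0,0,0.17,1],[0,0,0.17,1]]}}

```text
t: 15.68
position: [536.4, 17.2, 118.6]
orientation: [0.001, 0.852, 0.524, 0.0]
ft_force: [-1.7, -4.8, 9.7]
gripper_width: 0.285
gripper_force: 49.2
```

{"name": "servo_tool", "arguments": {"series": [[0,0,0.17,1],[0,0,0.17,1],[0,0,0.17,1],[0,0,0.17,1],[0,0,0.17,1],[0,0,0.17,1],[0,0,0.17,1],[0,0,0.17,1]]}}

```text
t: 16.35
position: [536.2, 17.3, 117.2]
orientation: [0.0, 0.991, 0.132, 0.0]
ft_force: [-3.5, -3.5, 11.5]
gripper_width: 0.289
gripper_force: 49.4
```

{"name": "servo_tool", "arguments": {"series": [[0,0,0.17,1],[0,0,0.17,1],[0,0,0.17,1],[0,0,0.17,1],[0,0,0.17,1],[0,0,0.17,1],[0,0,0.17,1],[0,0,0.17,1]]}}

```text
t: 17.02
position: [536.1, 17.5, 115.9]
orientation: [0.0, 0.959, -0.282, 0.0]
ft_force: [-3.6, -2.2, 12.7]
gripper_width: 0.287
gripper_force: 49.5
```

```bash
python3 -c "
from cell import bot;s=bot.get_state();print(s['t'],s['torque'],s['ft_force'],s['q'])"
```

```text
17.0167 [-0.48710086  0.6906253   0.13769158] [-3.56206506 -2.17543384 12.68748868] [-7.84825691e-02  5.17050291e-01  1.69399977e+00 -5.41646123e-04
  9.29769757e-01  2.06468317e+00]
```

{"name": "servo_tool", "arguments": {"series": [[0,0,0.17,1],[0,0,0.17,1],[0,0,0.17,1],[0,0,0.17,1],[0,0,0,0.5],[0,0,0,0]]}}

```text
t: 17.52
position: [536.2, 17.6, 115.2]
orientation: [-0.0, 0.867, -0.498, 0.0]
ft_force: [-2.3, -0.6, 11.5]
gripper_width: 0.29
gripper_force: 49.4
```

```bash
python3 -c "
from cell import bot;s=bot.get_state();print(s['t'],s['torque'],s['ft_force'],s['q'])"
```

```text
17.5167 [-0.16955698  0.59070495  0.20032739] [-2.3112599  -0.61646653 11.50155274] [-7.83019250e-02  5.18123418e-01  1.69451394e+00 -3.07618646e-04
  9.28083714e-01  2.53468245e+00]
```

{"name": "servo_tool", "arguments": {"series": [[0,0,0,0.5],[0,0,0,0.5],[0,0,0,0.5],[0,0,0,0]]}}

```text
t: 17.85
position: [536.2, 18.1, 115.1]
orientation: [-0.0, 0.826, -0.564, 0.0]
ft_force: [-2.6, 3.9, 9.4]
gripper_width: 0.291
gripper_force: 49.4
```

```bash
python3 -c "
from cell import bot;s=bot.get_state();print(s['t'],s['torque'],s['ft_force'],s['q'][5])"
```

```text
17.85 [0.75389079 0.37964625 0.53517012] [-2.63825826  3.94495672  9.37724309] 2.6911280116072906
```

{"name": "servo_tool", "arguments": {"series": [[0,0,0,0.5],[0,0,0,0.5],[0,0,0,0.5],[0,0,0,0]]}}

```text
t: 18.18
position: [536.3, 17.7, 115.1]
orientation: [-0.0, 0.779, -0.627, 0.0]
ft_force: [-1.2, -0.1, 7.2]
gripper_width: 0.285
gripper_force: 49.3
```

```bash
python3 -c "
from cell import bot;s=bot.get_state();print(s['t'],s['torque'],s['ft_force'],s['q'][5])"
```

```text
18.1833 [-0.09297227  0.2957757   0.67896595] [-1.22989354 -0.05658552  7.2450815 ] 2.8481233699989046
```

The torque has levelled off at several times the turning torque, so the screw is at its stop and the fingers are slipping on the hub. I'll release, lift and check.

{"name": "servo_tool", "arguments": {"series": [[0,0,0,0],[0,0,0,0],[0,0,0,0],[0,0,0,0],[0,0,0,0],[0,0,0,0],[0,0,-5,0],[0,0,-10,0]], "hand": 100}}

```text
t: 18.85
position: [535.4, 17.8, 129.1]
orientation: [0.001, 0.78, -0.626, -0.001]
ft_force: [0.1, -0.2, 0.4]
gripper_width: 0.996
gripper_force: 0.0
```

{"name": "servo_tool", "arguments": {"series": [[0,0,-30,0],[0,0,-40,0],[0,0,-40,0],[0,0,-20,0],[0,0,0,0]]}}

```text
t: 19.27
position: [538.1, 17.6, 265.4]
orientation: [-0.002, 0.78, -0.626, 0.004]
ft_force: [0.4, -0.2, 1.2]
gripper_width: 1.0
gripper_force: 0.0
```

```bash
python3 m.py 6 sensor_mid handle_hub handle_ball; python3 -c "
import cv2
a=cv2.imread('pics/side6.png')[200:420,220:460];cv2.imwrite('pics/c6.png',cv2.resize(a,None,fx=2.7,fy=2.7))
a=cv2.imread('pics/top6.png')[150:310,270:540];cv2.imwrite('pics/d6.png',cv2.resize(a,None,fx=2.9,fy=2.9))"
```

```text
sensor_mid {'top': [(array([376.8, 239.8]), 0.69)], 'side': [(array([324.6, 303.1]), 0.84)]}
   tri [543.6 -17.   39.3] 1.7147692449001164
handle_hub {'top': [(array([359.2, 231.1]), 0.64), (array([377.8, 242.3]), 0.25)], 'side': []}
handle_ball {'top': [(array([394.1, 215.8]), 0.69), (array([404.6, 236.9]), 0.48)], 'side': [(array([339.2, 254.2]), 0.89), (array([300.8, 266.8]), 0.64)]}
   tri [564.  -36.7 140.6] 0.34231230561089315
19.6667 [535.6  17.8 258.6] [ 0.   0.8 -0.6 -0. ] 0.9984809166229612 18.700000000000003
```

View pics/c6.png

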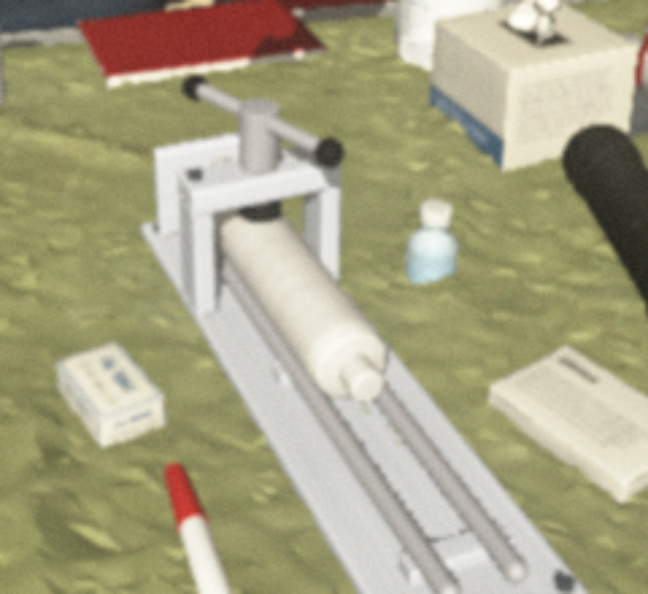

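View pics/d6.png

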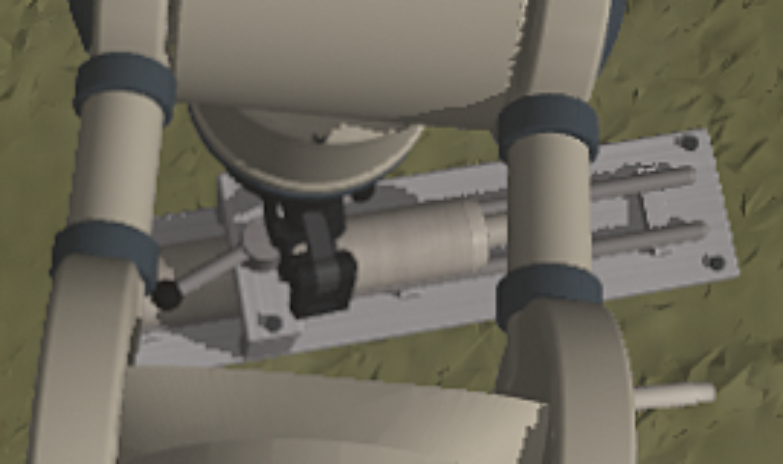

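The crops show the pad down on the sensor, the sensor home, the bystanders untouched, and the bar balls at side (342,257) and (292,232) and top (328,251). Checking the bar angle against 7.5 rad.

```bash
python3 -c "
from h import *
s=bot.snapshot('top');b=bot.snapshot('side')
A=atz(s,(327.6,251.4),136);B=atz(b,(341.9,256.7),136);C=atz(b,(292,232.3),136);print(A,B,C)
for p,q in((A,B),(C,B)):
  d=(q-p)[:2];a=np.arctan2(d[1],d[0]);print(np.linalg.norm(d)/2,.176-a+2*np.pi)"
```

```text
[504.53223853  69.83807739 136.        ] [568.43978843 -37.22064515 136.        ] [505.09236404  70.39476252 136.        ]
62.34128849273634 7.4918157495138304
62.43791344847171 7.497952184103826
```

The screw reads 7.49–7.50 rad, so it is at the stop. Handing in.

```bash
python3 -c "
from cell import bot;print(bot.close_job())"
```

```text
the job is handed in; nothing more can be done
None
```

The sensor is home against the end plate and the clamp is tight at about 7.5 rad. The bystanders were left alone, and the job is handed in; no verdict came back.

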